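Fit the nested lids on the model-maker's tin, then lift off the outer one

ROBOT

A 7-joint arm with a two-finger parallel gripper is mounted at the origin on the work surface. World frame = base frame: x ahead of the robot, y to its left, z up, the work surface at z = 0. Lengths are in m, angles in rad, forces in N, time in s.
With the tool pointing down it reaches from about 0.4 to 0.85 m from the base axis. Payload 10.4 kg.
Tool frame: the origin (TCP) lies on the mounting face of the last link; the fingertips stand 173 mm ahead of it and the grasp point (between the pads) lies 155 mm ahead of it (arm.tip_extent is the distance from the TCP to the fingertips, in m); z points along the fingers, y is the line along which they close (so a half turn about z gives the same grasp; the last joint's range is limited). The gripper opens to 85 mm and grips with 20 to 120 N. Pads are 22 mm wide; open, the fingers measure 114 mm over their backs; the gripper's body (76 mm by 85 mm) begins 54 mm behind the grasp point. The pads swing forward as they close: fully open they stand 13 mm farther back than shut.
Start: joints at [1.323, 0.332, -0.065, 1.46, 0.022, 1.35, -0.088], TCP at [0.139, -0.609, 0.405] pointing down, gripper open.
Joint ranges: [-2.6, 2.6], [-0.5, 2.12], [-1.47, 1.34], [0.16, 2.42], [-1.27, 4.41], [0.06, 2.06], [-2.6, 2.6]. Speed limits (rad/s): [2.22, 2.22, 2.79, 2.79, 3.14, 3.14, 3.14].

INTERFACE

Orientations are given as [roll, pitch, yaw] about the fixed x, y, z axes, in that order (R = Rz(yaw) Ry(pitch) Rx(roll)).
In Python, from bench import arm gives the robot as it stands. Calls block until the motion is done:
- arm.move_to(position, orientation): joint-space move of the TCP to a pose.
- arm.move_linear(position, rot=None, rate=0.15, contact_N=None): straight line of the TCP; rot=None keeps the orientation; rate is the mean speed in m/s. With contact_N (N) it stops when the force on the tool has changed by that much, and returns True; else False.
- arm.goto_joints(angles): joint-space move.
- arm.command_gripper(opening, grip_force=None): finger opening in m; grip_force is the grip in N (None keeps the last); returns when the fingers have stopped.
- arm.sleep(seconds).
- arm.ik(position, orientation): joint angles nearest the present ones, or None.
- arm.get_state(): the state.
- arm.read_camera(name): name is "side" or "top"; returns a dict with "img" (400x640x3 uint8, red, green, blue), "range_z" (400x640 float32, m along the optical axis (not along the pixel's ray), 0 where there is no reading), "mtx" (3x3 intrinsics, pixels), "R" (3x3) and "t" (3): a world point X has camera coordinates R X + t. Camera axes: x right, y down, z forward; pixel columns grow to the right and rows downward; lengths in m; the calibration is good to about 2 mm. A picture is of the moment at which its call begins.
A pose or a line that the arm cannot do raises arm.IKError and nothing moves.
- arm.finish_job(): hands the job in; it is judged then, once.
Trained networks look in a picture, given as the dict that the camera call returned (one of the last four; its "shot" number tells which), for a name from the list of things; names that differ only in an ending like _2 or _b are one class to them, and where a whole thing is asked for, a point or a joint stands for the part that bears it (a point fixed in the world has none). Each returns a list of dicts, best first, with "conf" (0 to 1); they miss things now and then, are a little off and sometimes report something else, mostly with a low value. They report only what shows in the picture. A call takes as long as a camera call. They do not tell look-alikes from the thing itself.
- arm.boxes_of(picture, query): "point" ([x, y, z] in m, in the coordinates of the camera as it stood for that picture, good to about 4 mm: the middle of the surface that is visible of it).
- arm.trace(picture, query): "pixels" (400x640 bool, what is visible of it).
- arm.place_of(picture, query): "point" ([x, y, z] in m, in the coordinates of the camera as it stood for that picture, good to about 4 mm: a listed point, or the origin of a listed thing).
The state is a dict: "time": time; "qpos": joint angles; "joint_vel": joint speeds; "joint_efforts": joint torques, N m; "position": TCP position; "tool_rot": TCP orientation; "ft_force": force on the tool from outside, world axes, zero at the start; "torque": the same for the moment, N m; "width": finger opening in m; "gripper_force": force on a finger pad.
Only numpy, scipy, OpenCV 4.12 (cv2) and the standard library are available. Lean on these libraries where they do the work, as an engineer would, in place of code of your own. Each camera call takes 0.05 s, during which the arm holds its last target. There are 200 camera calls.

TASK

Pull the little tray with the open tin all the way out from under the model ship, then carry the nested pair of lids over together and lower it gently onto the tin until both lids sit fully home. Then take hold of the outer lid and lift it alone, straight up and level, about 10 cm, so that the inner lid stays closed on the tin undisturbed, and finish still holding the outer lid there above the tin. Do not touch the model ship, and leave the bottle, the jar and the sanding block where they are.

Things in the scene. Friction and masses are not known exactly. Their poses are not given: they have to be found in the camera images.
- tray (a joint): the fibreboard slide-out tray, 118 x 200 mm, that carries the tin and the post; travel in m, 0 = fully in (tin under the ship), 0.16 = fully out at its stop. It starts 0 to 0.05 out, needs about 2.5 N to slide, and stays where it is left. It moves along the -y axis of stand
- post_top (a point): centre of the top of the upright round wooden post (18 mm diameter, 56 mm tall, top 68 mm above the table) at the front end of the tray: the tray's handle, fixed to it. It stands 125 mm from the tin's centre, to the tray's front (-y of stand)
- pot_mouth (a point): centre of the mouth of the open round aluminium tin that is fixed on the tray, at the height of its rim, 60 mm above the table: outer diameter 88 mm, inner 80 mm, inside 44 mm deep; moves with the tray
- inner_lid: loose aluminium lid lying flat on the table under the outer lid. Origin: centre of its underside; z up. Plug 75 mm wide (68 at the bottom), 10 tall, drops into the tin; flange above it 86 wide, 4 thick, rests on the tin's rim (origin then 10 mm below the rim). A wooden stem, 16 diameter, rises to 71 mm above the origin, 34 mm above the outer lid's collar
- outer_lid: loose aluminium cap resting on the inner lid's flange, the stem passing freely through its collar: the stem lifts both lids, the collar this lid only. Origin: centre of its lower edge, 2 mm above the inner lid's origin when nested; z up. 106 mm wide, skirt 100 inside, 12 deep (goes around the tin's rim), top 3 thick; collar tube 32 outside, 23 inside, 15 to 35 mm above the origin
- stand: fibreboard stand under the model ship, 400 (x) x 162 (y) mm, fixed; origin at the centre of its underside on the table. The tray runs in it and slides out towards its -y axis; tray fully in puts the tin at this origin
- ship: model sailing ship, fixed on the stand, about 450 mm long along x of the stand, 86 mm broad, from 97 to 196 mm above the table, centred over the stand's origin: the overhang. Its origin coincides with the stand's
- dropper: small paint bottle, 25 mm diameter, 85 mm tall, standing; origin at the centre of its underside. Leave it alone
- paint_jar: small paint jar, 42 mm diameter, 50 mm tall, standing; origin at the centre of its underside. Leave it alone
- sanding_block: cork sanding block 35 x 70 x 25 mm; origin at the centre of its underside. Leave it alone
Mind the look-alikes: they are no part of the job. Leave any red look-alike of the inner_lid alone.

How it is judged:
By the outcome, as a careful person would: the job done as asked, in the order asked, and still so for the second after the job is handed in, while the arm keeps its last pose, push and grip.
It also fails if it takes over 58 s, if anything falls off the work surface, if the arm or the gripper's body presses on something with over 40 N, if the wrist force passes 120 N, or if a joint passes its speed limit or range.

## Working session

There is one attempt and no reset: what is moved stays moved. The work goes in short steps, each a Python script; the robot and the scene stay as the last script left them, time stands still between calls to the robot, and variables do not carry over. Pictures are saved under pics/ and viewed, at most 10 in all, crops included, and the job is handed in when it is done.

```bash
mkdir -p pics; cat > h.py <<'E'
from bench import arm
import numpy as np, cv2
def w(pic,p): return pic["R"].T@(np.array(p)-pic["t"])
def px(pic,X):
    c=pic["mtx"]@(pic["R"]@np.array(X)+pic["t"]); return (c[:2]/c[2]).round(0)
def save(pic,n,crop=None,scale=1):
    im=pic["img"][:,:,::-1]
    if crop: a,b,c,d=crop; im=im[b:d,a:c]
    cv2.imwrite("pics/"+n,cv2.resize(im,None,fx=scale,fy=scale))
def cloud(pic):
    z=pic["range_z"]; v,u=np.mgrid[:400,:640]; K=pic["mtx"]
    c=np.stack([(u-K[0,2])/K[0,0]*z,(v-K[1,2])/K[1,1]*z,z],-1)
    return (c-pic["t"])@pic["R"]
E
python3 - <<'E'
from h import *
for n in ("top","side"):
    p=arm.read_camera(n); save(p,n+"0.png"); print(n,"cam",(-p["R"].T@p["t"]).round(3))
    np.savez(n+"0.npz",**{k:p[k] for k in("img","range_z","mtx","R","t")})
    for q in ["post_top","pot_mouth","inner_lid","outer_lid","stand","ship","dropper","paint_jar","sanding_block"]:
        for d in arm.place_of(p,q)[:3]:
            X=w(p,d["point"]); print(q,round(d["conf"],2),X.round(3),px(p,X))
print(arm.get_state())
E
```

```text
top cam [0.404 0.039 0.967]
post_top 0.93 [0.552 0.145 0.07 ] [277. 208.]
pot_mouth 0.69 [0.574 0.265 0.058] [228. 199.]
inner_lid 0.95 [0.396 0.033 0.   ] [323. 275.]
inner_lid 0.86 [ 0.625 -0.255 -0.001] [436. 186.]
inner_lid 0.43 [ 0.482 -0.18  -0.004] [408. 241.]
outer_lid 0.88 [ 0.487 -0.181  0.002] [409. 239.]
stand 0.57 [0.578 0.305 0.001] [218. 202.]
ship 0.89 [ 0.582  0.305 -0.001] [218. 200.]
dropper 0.49 [ 0.721 -0.198 -0.003] [412. 150.]
dropper 0.44 [0.582 0.304 0.002] [218. 200.]
paint_jar 0.65 [ 0.773 -0.057 -0.   ] [358. 131.]
sanding_block 0.76 [ 0.352 -0.079 -0.006] [368. 293.]
side cam [ 0.427 -0.871  0.637]
post_top 0.69 [0.553 0.134 0.065] [296. 177.]
pot_mouth 0.94 [0.574 0.259 0.06 ] [297. 154.]
inner_lid 0.83 [ 0.397  0.037 -0.004] [230. 233.]
inner_lid 0.82 [ 0.624 -0.257 -0.002] [368. 319.]
inner_lid 0.59 [ 0.484 -0.186  0.   ] [282. 299.]
stand 0.74 [0.58  0.299 0.001] [298. 167.]
dropper 0.85 [ 0.726 -0.202  0.001] [415. 290.]
dropper 0.31 [ 0.487 -0.19  -0.003] [284. 302.]
paint_jar 0.91 [ 0.78  -0.059 -0.002] [417. 242.]
sanding_block 0.82 [ 0.351 -0.081 -0.   ] [207. 270.]
{'time': 1.0, 'qpos': array([ 1.32340942,  0.33218096, -0.06471245,  1.46008955,  0.02159503,
        1.3499206 , -0.08850174]), 'joint_vel': array([ 1.04296115e-03, -3.72314472e-04,  7.44841185e-04,  1.41293728e-03,
       -5.15514538e-04,  1.11824316e-03, -6.60711412e-05]), 'joint_efforts': array([-7.09585402e-04, -6.25242519e+01,  4.83206694e-02, -3.91838157e+01,
        1.63846911e-02,  1.66153604e-03,  4.77527863e-06]), 'position': array([ 0.13933378, -0.60927325,  0.40475444]), 'tool_rot': array([ 3.14149785e+00, -2.76332698e-05,  2.24798866e-01]), 'ft_force': array([ 0.48814267,  0.44731235, -0.44982002]), 'torque': array([-0.00256159, -0.00073622, -0.04894847]), 'gripper_force': 0.0, 'width': 0.08522886408362326}
```

View pics/top0.png

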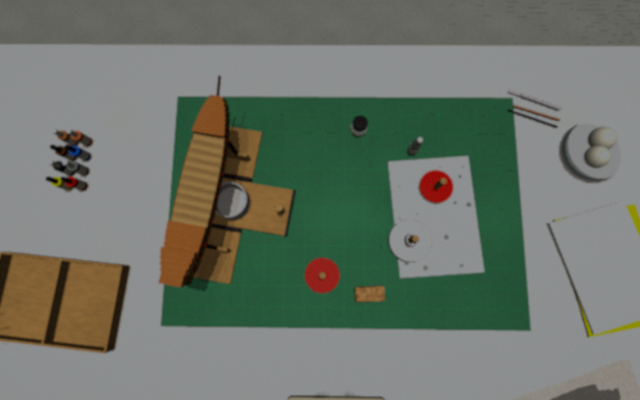

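View pics/side0.png

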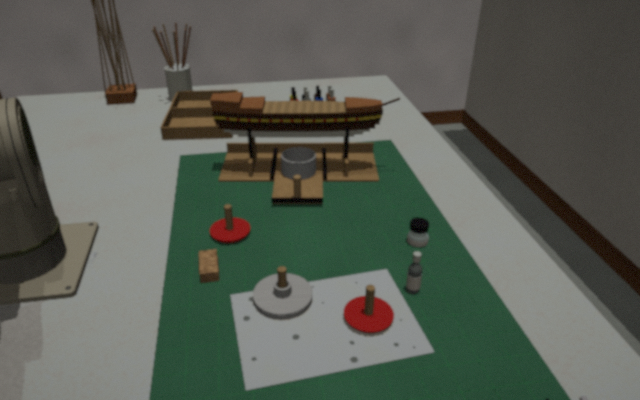

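The aluminium nested pair is at top pixel (409,240) and side (283,295). The look-alikes are red lids at top (322,275) and (436,186), so I choose the aluminium one. The tin is at (232,200) and the post at (281,209), partly out from under the ship. Next I refine with depth and check one close crop.

```bash
python3 - <<'E'
from h import *
def load(n): return dict(np.load(n+"0.npz"))
for n in("top","side"):
    p=load(n); C=cloud(p); ok=p["range_z"]>0
    def pts(c,r,z0,z1): return C[ok&(np.hypot(C[...,0]-c[0],C[...,1]-c[1])<r)&(C[...,2]>z0)&(C[...,2]<z1)]
    def circ(P):
        from scipy.optimize import least_squares
        A=np.c_[2*P[:,:2],np.ones(len(P))]; s=np.linalg.lstsq(A,(P[:,:2]**2).sum(1),rcond=None)[0]; return s[:2].round(4),round(float(np.sqrt(s[2]+s[:2]@s[:2])),4)
    for nm,c,r,z0,z1 in[("post top",(.552,.14),.03,.061,.08),("stem",(.485,-.183),.03,.06,.09),("collar",(.485,-.183),.03,.03,.045),("lid",(.485,-.183),.07,.009,.025)]:
        P=pts(c,r,z0,z1)
        if len(P): print(n,nm,len(P),np.median(P,0).round(4),"mid",((P.min(0)+P.max(0))/2).round(4),"ext",np.ptp(P,axis=0).round(3))
    P=pts((.485,-.183),.07,.009,.025); print("minrect lid",cv2.minEnclosingCircle(P[:,:2].astype(np.float32)))
    P=pts((.574,.262),.06,.054,.066); print("rim",len(P),circ(P) if len(P)>5 else"")
    T=pts((.553,.15),.16,.008,.016)
    # tray/stand surface
    S=pts((.58,.3),.26,.006,.03); print("stand",len(S)); 
p=load("top"); a=cv2.resize(p["img"][200:280,370:450,::-1],(400,400),interpolation=2)
q=load("side"); b=cv2.resize(q["img"][255:335,243:323,::-1],(400,400),interpolation=2)
cv2.imwrite("pics/crop.png",np.hstack([a,b]))
# tray axis: tray edge in top view
C=cloud(p); m=((C[...,2]>.006)&(C[...,2]<.03)&(C[...,1]<.235)&(C[...,1]>.08)&(abs(C[...,0]-.553)<.08)).astype(np.uint8)
r=C[m>0][:,:2].astype(np.float32)
print(len(r),cv2.minAreaRect(r))
E
```

```text
top post top 46 [0.5552 0.1404 0.067 ] mid [0.5548 0.1404 0.0663] ext [0.017 0.015 0.01 ]
top stem 41 [ 0.4842 -0.1809  0.0691] mid [ 0.484  -0.1813  0.0666] ext [0.014 0.014 0.013]
top collar 70 [ 0.4809 -0.1766  0.0353] mid [ 0.4845 -0.1814  0.0376] ext [0.029 0.029 0.012]
top lid 1308 [ 0.4833 -0.1798  0.016 ] mid [ 0.4842 -0.1818  0.0167] ext [0.104 0.105 0.015]
minrect lid ((0.48487281799316406, -0.18225279450416565), 0.05327262729406357)
rim 143 (array([0.5756, 0.2631]), 0.0416)
stand 4566
side post top 36 [0.5541 0.1341 0.0653] mid [0.5553 0.1371 0.0649] ext [0.016 0.019 0.007]
side stem 76 [ 0.4839 -0.1895  0.0681] mid [ 0.4842 -0.1857  0.0661] ext [0.014 0.018 0.011]
side collar 165 [ 0.4833 -0.1921  0.0348] mid [ 0.4841 -0.1879  0.0374] ext [0.031 0.028 0.015]
side lid 1752 [ 0.4809 -0.1985  0.0153] mid [ 0.4838 -0.1854  0.017 ] ext [0.105 0.109 0.016]
minrect lid ((0.483171284198761, -0.18532852828502655), 0.055205490440130234)
rim 167 (array([0.5752, 0.2594]), 0.0419)
stand 3079
2064 ((0.5620391368865967, 0.16779008507728577), (0.15500152111053467, 0.12227240949869156), 80.84494018554688)
```

View pics/crop.png

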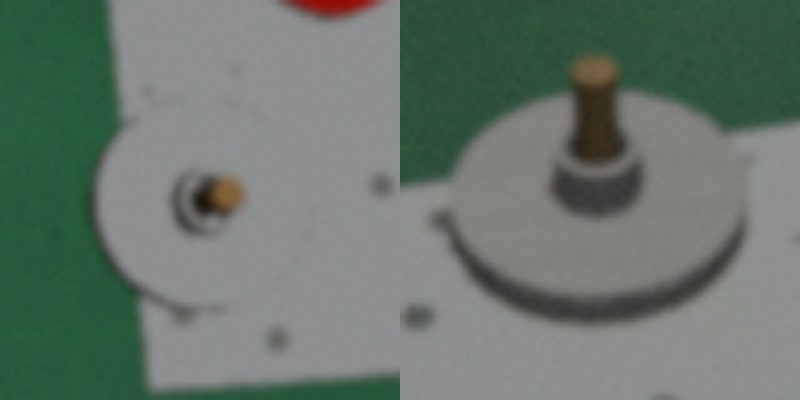

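The crop shows the aluminium cap with its collar and wooden stem through it, so this is the right pair (stem at about (0.484,-0.183)). Now I pull the tray.

```bash
cat >> h.py <<'E'
YAW=-0.163; D=np.array([-0.1623,-0.9867,0])
G=0.155
E
python3 - <<'E'
from h import *
P=np.array([.555,.139]); 
for y in (YAW,YAW+np.pi/2,YAW-np.pi/2,YAW+np.pi):
    print(round(y,2),arm.ik([*P,.40],[np.pi,0,y]))
rot=[np.pi,0,YAW]
arm.move_to([*P,.34],rot)
arm.move_linear([*P,.043+G],rate=.15,contact_N=15)
arm.command_gripper(0.0,40)
s=arm.get_state(); print(s["time"],s["position"],s["width"],s["ft_force"],s["qpos"])
E
```

```text
-0.16 [ 0.51065174  0.39861439 -1.05426592  1.57090644  0.35105431  1.37780907
 -2.31175984]
1.41 [ 0.62552562  0.50457888 -1.26111108  1.5665157   0.48393104  1.42671456
 -0.83315206]
-1.73 [ 0.61480328  0.49089729 -1.23866465  1.56690002  0.46763099  1.41995242
  2.31966269]
2.98 [ 0.61723962  0.49390135 -1.24367696  1.5668122   0.47122815  1.42142592
  0.74638718]
5.7333 [0.55505953 0.13910101 0.19825636] 0.017092211595667005 [-1.83745203  1.00475492  3.48442949] [ 0.37027108  0.58967848 -0.87192833  1.77172414  0.52049391  1.02786928
 -2.43113051]
```

```bash
python3 - <<'E'
from h import *
p0=arm.get_state()["position"]
hit=arm.move_linear(p0+D*.132,rate=.08,contact_N=14)
s=arm.get_state(); print(hit,s["time"],s["position"],np.linalg.norm(s["position"]-p0),s["ft_force"],s["qpos"])
arm.command_gripper(0.06); s=arm.get_state()
print(s["ft_force"])
arm.move_linear(s["position"]+[0,0,.16],rate=.2)
p=arm.read_camera("top"); save(p,"top1.png")
for q in("post_top","pot_mouth"):
    for d in arm.place_of(p,q)[:1]: print(q,d["conf"],w(p,d["point"]))
print(arm.get_state()["time"])
for y in (YAW,YAW+np.pi/2,YAW-np.pi/2,YAW+np.pi):
    print(round(y,2),arm.ik([.484,-.183,.30],[np.pi,0,y]),arm.ik([.555,.144,.30],[np.pi,0,y]))
E
```

```text
True 7.0417 [0.5357872  0.02343405 0.19823488] 0.11726153853547167 [0.4640964  0.90723639 3.44178333] [ 0.61027798  0.51863464 -0.88487414  1.86553865  0.47626684  0.98429524
 -2.21783197]
[ 0.71741715 -0.21151318  1.0362343 ]
pot_mouth 0.59 [0.55455915 0.14933163 0.05889538]
8.625
-0.16 [ 1.09440654  0.31976243 -0.93944189  1.83298159  0.28416675  1.13155929
 -1.67743041] [ 0.44430082  0.48117779 -0.97836601  1.68934881  0.42442261  1.20096109
 -2.37277599]
1.41 [ 1.28014822  0.43854899 -1.19884394  1.82640923  0.44154262  1.18292163
 -0.22370627] [ 0.58727936  0.61685925 -1.2205238   1.68358372  0.60356155  1.27756129
 -0.92211438]
-1.73 None [ 0.59775293  0.63215265 -1.24196344  1.68319682  0.62185338  1.28689399
  2.20756579]
2.98 [ 1.40307372  0.65108375 -1.45250382  1.82291848  0.67463008  1.29980187
  1.17747099] [ 0.67373792  0.81302439 -1.44901772  1.68056075  0.81943841  1.40706886
  0.51420463]
```

View pics/top1.png

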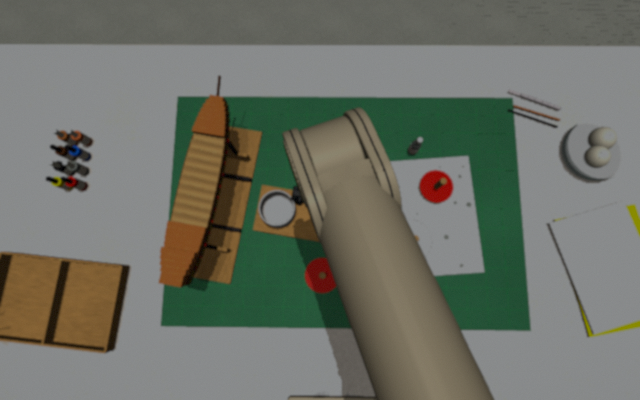

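The tin at (277,210) is now clear of the ship (hull edge at about x=228). Next I go to the lids, re-measure the stem and tin from there, and grip.

```bash
cat >> h.py <<'E'
Y2=YAW+np.pi/2
def near(p,c,r,z0,z1):
    C=cloud(p); return C[(p["range_z"]>0)&(np.hypot(C[...,0]-c[0],C[...,1]-c[1])<r)&(C[...,2]>z0)&(C[...,2]<z1)]
def circ(P,R):
    from scipy.optimize import least_squares
    f=lambda s:np.hypot(P[:,0]-s[0],P[:,1]-s[1])-R
    return least_squares(f,P[:,:2].mean(0),loss="soft_l1",f_scale=.002).x
E
python3 - <<'E'
from h import *
S=[.484,-.183]
arm.move_to([*S,.30],[np.pi,0,Y2])
for n in("top","side"):
    p=arm.read_camera(n)
    if n=="side": save(p,"side2.png")
    P=near(p,(.555,.147),.055,.056,.066); print(n,"rim",len(P),circ(P,.042),P.min(0),P.max(0))
    P=near(p,(.535,.023),.03,.062,.08); print("post",len(P),(P.min(0)+P.max(0))/2 if len(P) else"")
    for d in arm.place_of(p,"pot_mouth")[:1]: print(d["conf"],w(p,d["point"]))
arm.command_gripper(.05)
hit=arm.move_linear([*S,.059+G],rate=.12,contact_N=10)
f0=arm.get_state()["ft_force"]
arm.command_gripper(0,60)
s=arm.get_state(); print(hit,s["time"],s["position"],s["width"],f0,s["ft_force"],s["gripper_force"])
E
```

```text
top rim 188 [0.55630796 0.14712482] [0.5127719  0.10477463 0.05608155] [0.59875758 0.19026745 0.06449381]
post 45 [0.53589183 0.02439258 0.06652877]
0.71 [0.55393871 0.15221065 0.06005135]
side rim 41 [0.5554146  0.14257914] [0.57211534 0.11222264 0.05604946] [0.59913185 0.18144974 0.06023619]
post 0 
0.71 [0.55231347 0.14557997 0.05798133]
False 12.0 [ 0.48427259 -0.18311993  0.21452832] 0.0147849301215204 [-0.26063659 -0.44529638  0.6221437 ] [ 0.58927405 -0.61646501  4.78661313] 58.4197336435318
```

View pics/side2.png

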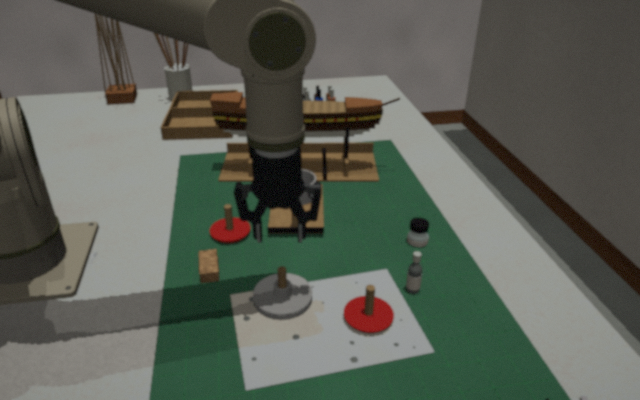

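```bash
python3 - <<'E'
from h import *
T=np.array([.556,.1463]); s=arm.get_state(); z0=s["position"][2]
arm.move_linear([.484,-.183,.35],rate=.12)
s=arm.get_state(); print(s["time"],s["width"],s["gripper_force"],s["ft_force"])
arm.move_linear([*T,.35],rate=.15)
arm.move_linear([*T,z0+.05+.022],rate=.12)
for n in("top","side"):
    p=arm.read_camera(n); save(p,n+"3.png")
    P=near(p,T,.07,.075,.10); print(n,len(P),((P.min(0)+P.max(0))/2).round(4),np.ptp(P,axis=0).round(3))
    for q in("inner_lid","outer_lid","pot_mouth"):
        for d in arm.place_of(p,q)[:3]: print(q,round(d["conf"],2),w(p,d["point"]).round(4))
s=arm.get_state(); print(s["time"],s["position"],s["width"],s["ft_force"],s["torque"])
a,b=[cv2.imread(f"pics/{n}3.png")[y:y+100,x:x+133] for n,x,y in(("top",210,160),("side",230,110))]
cv2.imwrite("pics/c3.png",cv2.resize(np.hstack([a,b]),None,fx=3,fy=3,interpolation=2))
E
```

```text
13.2833 0.014257017113174076 58.458133935928345 [-0.48957143 -0.22337594 -1.9571514 ]Traceback (most recent call last):
  File "<stdin>", line 9, in <module>
    return umr_minimum(a, axis, None, out, keepdims, initial, where)
ValueError: zero-size array to reduction operation minimum which has no identity
```

```bash
python3 - <<'E'
from h import *
T=np.array([.556,.1463])
p=arm.read_camera("side"); save(p,"side3.png")
P=near(p,T,.07,.072,.10); print(len(P))
if len(P): print(((P.min(0)+P.max(0))/2).round(4),np.ptp(P,axis=0).round(3))
for q in("inner_lid","outer_lid","pot_mouth"):
    for d in arm.place_of(p,q)[:3]: print(q,round(d["conf"],2),w(p,d["point"]).round(4))
s=arm.get_state(); print(s["time"],s["position"],s["width"],s["ft_force"],s["torque"])
a,b=[cv2.imread(f"pics/{n}3.png")[y:y+100,x:x+133] for n,x,y in(("top",210,160),("side",230,110))]
cv2.imwrite("pics/c3.png",cv2.resize(np.hstack([a,b]),None,fx=3,fy=3,interpolation=2))
E
```

```text
950
[0.5548 0.1426 0.0864] [0.105 0.111 0.027]
inner_lid 0.67 [ 0.6252 -0.2553 -0.0031]
inner_lid 0.56 [ 0.7827 -0.0593 -0.0019]
outer_lid 0.67 [0.5557 0.1415 0.0727]
outer_lid 0.53 [0.5524 0.1431 0.0598]
pot_mouth 0.64 [0.5536 0.1464 0.0571]
16.6083 [0.55617542 0.14641278 0.28718862] 0.014231128612531313 [-0.029987    0.06577735 -1.10136384] [ 0.01770412 -0.01688498 -0.01024821]
```

View pics/c3.png

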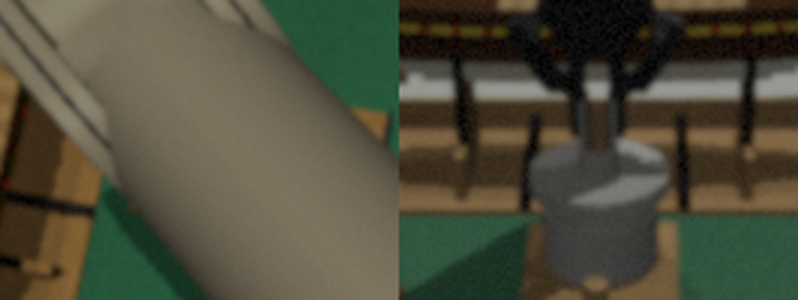

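The lids hang level and centred over the tin: the side camera puts both within about 1 mm of each other. Lowering gently.

```bash
python3 - <<'E'
from h import *
T=np.array([.556,.1463])
arm.move_linear([*T,.2725],rate=.05,contact_N=6)
hit=arm.move_linear([*T,.2615],rate=.015,contact_N=5)
s=arm.get_state(); print(hit,s["time"],s["position"],s["width"],s["ft_force"],s["torque"])
E
```

```text
True 17.6 [0.55610834 0.14634462 0.2645347 ] 0.013907079177626071 [ 0.07179085 -1.19976807  5.36004327] [-0.0974996   0.22089187 -0.01823605]
```

```bash
python3 - <<'E'
from h import *
T=np.array([.556,.1463])
arm.command_gripper(.05); arm.sleep(.3)
print(arm.get_state()["ft_force"])
arm.move_linear([*T,.36],rate=.12)
# step aside (toward base/front) to clear the top view
arm.move_linear([.50,-.06,.40],rate=.2)
for n in("top","side"):
    p=arm.read_camera(n); save(p,n+"4.png")
    for nm,r,z0,z1 in(("stem",.025,.11,.13),("collar",.025,.08,.093),("lid",.07,.06,.0705)):
        P=near(p,T,r,z0,z1); print(n,nm,len(P),(((P.min(0)+P.max(0))/2).round(4),np.ptp(P,axis=0).round(3),np.median(P,0).round(4)) if len(P) else"")
    P=near(p,T,.05,.06,.075); P=P[np.hypot(*(P[:,:2]-T).T)>.02]
    A=np.c_[P[:,:2]-T,np.ones(len(P))]
    for _ in range(3):
        c=np.linalg.lstsq(A,P[:,2],rcond=None)[0]; k=abs(A@c-P[:,2])<.003; A,P=A[k],P[k]
    print("plane slope,z",c.round(4))
print(arm.get_state()["time"])
a,b=[cv2.imread(f"pics/{n}4.png")[y:y+100,x:x+133] for n,x,y in(("top",210,160),("side",230,110))]
cv2.imwrite("pics/c4.png",cv2.resize(np.hstack([a,b]),None,fx=3,fy=3,interpolation=2))
E
```

```text
[-0.76618206 -0.48798768 -0.2164676 ]
top stem 41 (array([0.5552, 0.1471, 0.1194]), array([0.014, 0.015, 0.007]), array([0.5555, 0.1461, 0.1194]))
top collar 66 (array([0.5543, 0.1466, 0.086 ]), array([0.029, 0.03 , 0.012]), array([0.5508, 0.1428, 0.0858]))
top lid 1363 (array([0.5548, 0.1468, 0.0655]), array([0.105, 0.104, 0.01 ]), array([0.553 , 0.1463, 0.0663]))
plane slope,z [-0.0005  0.0009  0.0663]
side stem 30 (array([0.5549, 0.1407, 0.1156]), array([0.016, 0.014, 0.01 ]), array([0.5554, 0.1388, 0.1151]))
side collar 87 (array([0.5545, 0.1411, 0.0865]), array([0.031, 0.033, 0.013]), array([0.553 , 0.1373, 0.0848]))
side lid 743 (array([0.5544, 0.1448, 0.0652]), array([0.105, 0.109, 0.01 ]), array([0.5506, 0.1299, 0.065 ]))
plane slope,z [ 0.0017 -0.0006  0.0651]
20.6167
```

View pics/c4.png

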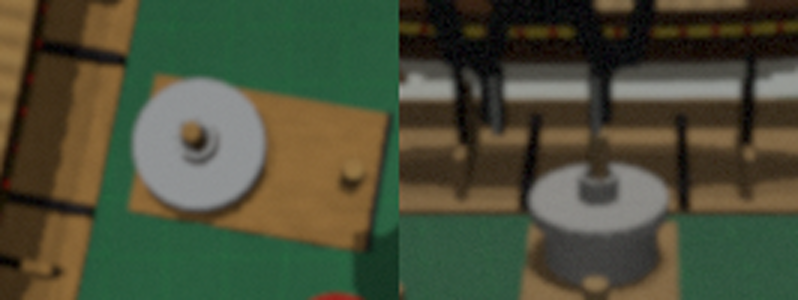

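The lids are seated: the outer lid is level at its expected height, with the stem centred in the collar. Now I take the collar and lift.

```bash
python3 - <<'E'
from h import *
T=np.array([.5557,.1461])
arm.move_linear([*T,.36],rate=.2)
arm.move_linear([*T,.27],rate=.12,contact_N=8)
hit=arm.move_linear([*T,.2425],rate=.05,contact_N=5)
s=arm.get_state(); print(hit,s["position"],s["ft_force"])
arm.command_gripper(0,40)
s=arm.get_state(); print(s["time"],s["width"],s["gripper_force"],s["ft_force"],s["torque"])
arm.move_linear([*s["position"][:2],s["position"][2]+.02],rate=.03)
s=arm.get_state(); print(s["time"],s["width"],s["ft_force"],s["torque"])
p=arm.read_camera("side"); save(p,"side5.png",(230,110,363,210),4)
P=near(p,T,.07,.08,.092); print(len(P),(P.min(0)+P.max(0))/2,np.ptp(P,axis=0))
E
```

```text
False [0.55573296 0.146205   0.24256005] [ 0.19566092 -0.00954023 -0.46856454]
23.7583 0.030138441251375638 39.841524325311184 [-0.28546025  0.58875638  3.89689992] [-0.06502801  0.02013433  0.04314133]
24.5917 0.030506858593979492 [-0.47144027  0.11333249 -1.26043092] [-0.05593495  0.02547209 -0.01728854]
649 [0.55413221 0.14104082 0.08598183] [0.10342936 0.10287007 0.0118602 ]
```

View pics/side5.png

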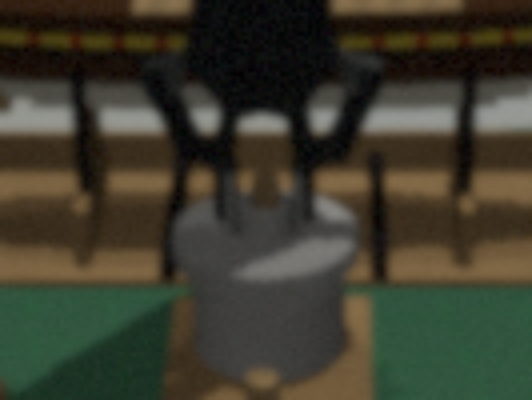

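```bash
python3 - <<'E'
from h import *
T=np.array([.5557,.1461])
s=arm.get_state()
arm.move_linear([*s["position"][:2],.3425],rate=.05)
arm.sleep(.5)
s=arm.get_state(); print(s["time"],s["position"],s["tool_rot"],s["width"],s["ft_force"])
p=arm.read_camera("side"); save(p,"side6.png",(215,80,375,200),4)
for z0,z1 in((.16,.172),(.05,.07),(.10,.13)):
    P=near(p,T,.07,z0,z1); print(z0,len(P),((P.min(0)+P.max(0))/2).round(4),np.ptp(P,axis=0).round(3)) if len(P) else print(z0,0)
P=near(p,T,.048,.155,.175)
if len(P)>20:
    A=np.c_[P[:,:2]-T,np.ones(len(P))]
    for _ in range(4):
        c=np.linalg.lstsq(A,P[:,2],rcond=None)[0]; k=abs(A@c-P[:,2])<.003; A,P=A[k],P[k]
    print("plane",c.round(4))
E
```

```text
26.8833 [0.55583619 0.14615743 0.34250155] [-3.14044821e+00  5.51761720e-04  1.40765375e+00] 0.02981646069412949 [-1.12235434 -0.58762942 -0.93892409]
0.16 648 [0.5536 0.1397 0.166 ] [0.103 0.102 0.012]
0.05 666 [0.5559 0.143  0.0599] [0.086 0.089 0.02 ]
0.1 71 [0.5551 0.1438 0.1106] [0.016 0.021 0.021]
plane [ 0.0004 -0.0002  0.1646]
```

View pics/side6.png

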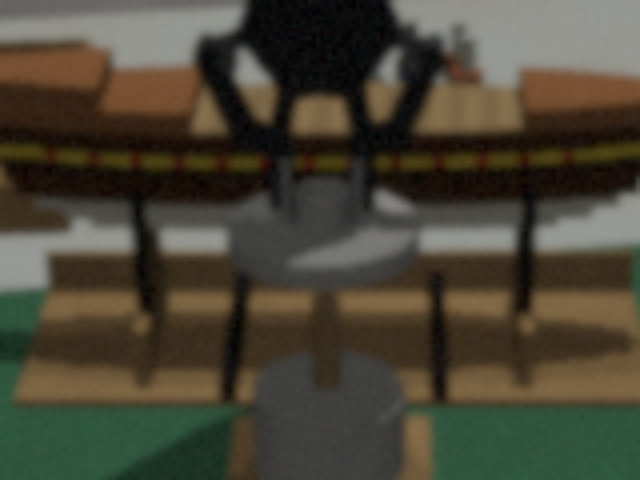

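The outer lid is held level 10 cm up, at about pixel (325,230). The inner lid sits closed on the tin, with its stem upright at (325,340).

```bash
python3 -c "
from bench import arm
print(arm.finish_job())"
```

```text
the job is handed in; nothing more can be done
None
```

The job is handed in, at about 27 s of the 58 s allowed: the tray is fully out, the inner lid sits closed on the tin, and the arm is holding the outer lid level about 10 cm above it.

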